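Sort the specimen jars and the used beaker into their trays

TASK

Stand each capped specimen jar upright in the tray of the same colour as its cap, starting with the urgent red one before you touch anything else. Also lift the white plastic beaker straight out of the steel one and stand it upright in the yellow wash tray, leaving the steel beaker standing where it is. Set everything down rather than dropping it, and do not disturb the rack of tubes.

Things in the scene. Friction and masses are not known exactly. Their poses are not given: they have to be found in the camera images.
- red_jar: Specimen jar: white round body 38 mm in diameter with a paper label, red screw cap 42 mm in diameter and 20 mm high; 70 mm tall overall, cap from 50 to 70 mm above its underside, 60 to 130 g. Closed, rigid, standing upright loose on the bench. Origin at the centre of its underside, z up along the jar. The urgent one.
- green_jar: Specimen jar: white round body 38 mm in diameter with a paper label, green screw cap 42 mm in diameter and 20 mm high; 70 mm tall overall, cap from 50 to 70 mm above its underside, 60 to 130 g. Closed, rigid, standing upright loose on the bench. Origin at the centre of its underside, z up along the jar.
- blue_jar: Specimen jar: white round body 38 mm in diameter with a paper label, blue screw cap 42 mm in diameter and 20 mm high; 70 mm tall overall, cap from 50 to 70 mm above its underside, 60 to 130 g. Closed, rigid, standing upright loose on the bench. Origin at the centre of its underside, z up along the jar.
- white_beaker: Empty white plastic beaker, 85 mm tall, slightly tapered, 54 mm across the rim and 44 mm at the foot, wall 2.5 mm, 35 to 70 g. It starts nested loosely inside the steel beaker, standing on that one's inner floor, and sticks up 29 mm above its rim (its own rim 89 mm above the bench). Origin at the centre of its underside, z up.
- steel_beaker: Stainless steel beaker, 60 mm tall, 66 mm across the rim and 54 mm at the foot, wall 3 mm, bottom 4 mm thick, about 220 g, standing loose on the bench with the white beaker nested in it. It stays where it is. Origin at the centre of its underside, z up.
- red_tray: Small square red plastic tray, open at the top, 84 x 84 mm outside, 74 x 74 mm inside, 22 mm high, walls and floor 5 mm thick, fixed to the bench. For the red-capped jar. Origin at the centre of its underside (on the bench); x and y along its sides.
- green_tray: Small square green plastic tray, open at the top, 84 x 84 mm outside, 74 x 74 mm inside, 22 mm high, walls and floor 5 mm thick, fixed to the bench. For the green-capped jar. Origin at the centre of its underside (on the bench); x and y along its sides.
- blue_tray: Small square blue plastic tray, open at the top, 84 x 84 mm outside, 74 x 74 mm inside, 22 mm high, walls and floor 5 mm thick, fixed to the bench. For the blue-capped jar. Origin at the centre of its underside (on the bench); x and y along its sides.
- yellow_tray: Small square yellow plastic tray, open at the top, 84 x 84 mm outside, 74 x 74 mm inside, 22 mm high, walls and floor 5 mm thick, fixed to the bench. The wash tray, for the white beaker. Origin at the centre of its underside (on the bench); x and y along its sides.
- tube_rack: Cream test-tube rack, 210 x 70 mm, filled with capped tubes, 95 mm tall in all, about 500 g, loose on the bench off to the robot's left (+y). Not to be disturbed. Origin at the centre of its underside, x along its length.
Mind the look-alikes: they are no part of the job. What is shaped like the white_beaker but pink or purple is not meant.

How it is judged:
On the way, in this order (a step that is already met when the one before it is completed fails the run):
1. the red-capped jar stands in the red tray, released, while the other jars and both beakers are still where they were (within 40 mm) (horizontal distance between red_jar and red_tray below 0.026 m and z of red_jar in the frame of red_tray below 0.01 m and angle between red_jar's own z axis and vertical below 0.1 rad and linear speed of red_jar below 0.03 m/s and contact force between red_jar and the fingers below 0.05 N and distance of each of green_jar, blue_jar, white_beaker, steel_beaker from where it was at the start of the episode below 0.04 m), for 0.2 s.
2. the other two jars and the white beaker stand in their trays as well (horizontal distance between red_jar and red_tray below 0.026 m and z of red_jar in the frame of red_tray below 0.01 m and angle between each of red_jar, green_jar, blue_jar, white_beaker, steel_beaker's own z axis and vertical below 0.1 rad and linear speed of each of red_jar, green_jar, blue_jar, white_beaker below 0.03 m/s and horizontal distance between green_jar and green_tray below 0.026 m and z of green_jar in the frame of green_tray below 0.01 m and horizontal distance between blue_jar and blue_tray below 0.026 m and z of blue_jar in the frame of blue_tray below 0.01 m and horizontal distance between white_beaker and yellow_tray below 0.026 m and z of white_beaker in the frame of yellow_tray below 0.01 m and distance of steel_beaker from where it was at the start of the episode below 0.04 m), for 0.2 s.
At the end, for the whole second after the job is handed in: Each jar stands upright (0.1 rad) on the floor of its colour's tray and the white beaker on that of the yellow tray (within 26 mm of the centre, foot under 10 mm above the bench), at rest; the steel beaker is upright within 40 mm of where it was (all of step 2); the robot touches nothing.
It fails at once if a jar or the white beaker is dropped: it falls free with its foot more than 40 mm above the bench ((height (world z) of red_jar above 0.04 m and contact force between red_jar and anything else below 0.001 N) or (height (world z) of green_jar above 0.04 m and contact force between green_jar and anything else below 0.001 N) or (height (world z) of blue_jar above 0.04 m and contact force between blue_jar and anything else below 0.001 N) or (height (world z) of white_beaker above 0.04 m and contact force between white_beaker and anything else below 0.001 N)).
It fails at once if the tube rack is shifted by more than 25 mm or tipped (distance of tube_rack from where it was at the start of the episode above 0.025 m or angle between tube_rack's own z axis and vertical above 0.2 rad).
It also fails if it takes over 109 s, if anything falls off the work surface, if the arm or the gripper's body presses on something with over 40 N, if the wrist force passes 120 N, or if a joint passes its speed limit or range.

ROBOT

A 6-joint arm with a two-finger parallel gripper is mounted at the origin on the work surface. World frame = base frame: x ahead of the robot, y to its left, z up, the work surface at z = 0. Lengths are in m, angles in rad, forces in N, time in s.
With the tool pointing down it reaches from about 0.375 to 0.975 m from the base axis. Payload 3.8 kg.
Tool frame: the origin (TCP) lies on the centre line of the jaws, within the pads' length; the fingertips stand 25 mm ahead of it and the grasp point (between the pads) lies 6 mm ahead of it; y points along the fingers, z is the direction in which the jaws open and shut, and the axes are right-handed (so a half turn about y gives the same grasp; the last joint's range is limited). The gripper opens to 85 mm and grips with 20 to 120 N. Pads are 22 mm wide; open, the fingers measure 114 mm over their backs; the gripper's body (76 mm by 85 mm) begins 54 mm behind the grasp point. The pads swing forward as they close: fully open they stand 13 mm farther back than shut.
Start: joints at [-1.258, 0.264, 1.604, -0, 1.274, -0.037], TCP at [0.231, -0.634, 0.256] pointing down, gripper open.
Joint ranges: [-2.63, 2.63], [-0.94, 2.18], [0.31, 2.57], [-1.31, 4.45], [0, 2.66], [-2.55, 2.55]. Speed limits (rad/s): [2.57, 2.57, 3.14, 3.14, 3.14, 3.14].

INTERFACE

Orientations are given as a rotation vector (axis times angle).
In Python, from workcell import bot gives the robot as it stands.
- The arm moves only by the shell command python3 -m jog 'ROWS' [FORCE]. ROWS is JSON, a list of rows, each a list of 5 numbers: the shift along the world's x, y, z in mm, then the turn about the world's z in degrees, then the finger opening in mm, from 0 to 85.4. A call has exactly 10 rows; each row is the pose to reach, as a shift and turn from the pose commanded when the call began; what a row does not reach only later rows make up. A row lasts 1/8 s, in which the tool goes at most 62.5 mm and 10.7 degrees, less where a joint would pass 70% of its speed; a pose out of reach is approached as far as the arm can. A call with a gripper value outside its range is refused whole. The fingers move at their own pace and stop on an object; FORCE is the grip in N (left out, the last holds). Time passes only in rows, so rows that repeat a pose let the fingers close, or fill a call up. It gives the time, the measured TCP pose, the force and the opening at its end, in the units of the state.
- bot.read_state(): the state, without advancing time (a new reading comes with each control period).
- bot.read_camera(name): name is "scene" or "top" or "wrist"; returns a dict with "pixels" (420x560x3 uint8, red, green, blue), "fx", "fy", "cx", "cy" (pixels), "R" (3x3) and "t" (3): a world point X has camera coordinates R X + t. Camera axes: x right, y down, z forward; pixel columns grow to the right and rows downward; lengths in m; the calibration is good to about 2 mm. The wrist camera is an equidistant fisheye: a pixel r from the principal point sees the ray r / f radians off the axis. A picture is of the moment at which its call begins. There is no depth.
- bot.finish_job(): hands the job in, once; it reports no verdict.
The state is a dict: "time": time; "q": joint angles; "joint_vel": joint speeds; "joint_torque": joint torques, N m; "tool_pos": TCP position; "tcp_rot": TCP orientation; "wrist_force": force on the tool from outside, world axes, zero at the start; "torque": the same for the moment, N m; "width": opening from 0.0 (shut) to 1.0 (fully open).
Only numpy, scipy, OpenCV 4.12 (cv2) and the standard library are available. Lean on these libraries where they do the work, as an engineer would, in place of code of your own. Each camera call takes 0.05 s, during which the arm holds its last target.

## Working session

There is one attempt and no reset: what is moved stays moved. The work goes in short steps, Python scripts to look and compute and a shell command to move; the robot and the scene stay as the last step left them, time stands still between calls to the robot, and variables do not carry over. Pictures are saved under pics/ and viewed, and the job is handed in when it is done.

```bash
ls; mkdir -p pics
python3 - <<'E'
from workcell import bot
import cv2
print(bot.read_state())
for n in ["scene","top","wrist"]:
    c=bot.read_camera(n)
    cv2.imwrite(f"pics/{n}0.png",c["pixels"][:,:,::-1])
    print(n,c["fx"],c["fy"],c["cx"],c["cy"],c["R"],c["t"])
E
```

```text
pics
{'time': 0.0, 'q': array([-1.25789207e+00,  2.64768307e-01,  1.60540811e+00, -2.21409369e-05,
        1.27370270e+00, -3.68869895e-02]), 'joint_vel': array([ 0.00031157,  0.00097142,  0.00160539,  0.00064664, -0.00024159,
       -0.00094482]), 'joint_torque': array([ 1.50052809e-03, -5.15105867e+01, -3.67315006e+01, -2.31841177e-04,
        1.29543719e-02, -1.53453834e-05]), 'tool_pos': array([ 0.2311103 , -0.63346515,  0.25493334]), 'tcp_rot': array([-0.35929138,  2.03366575, -2.02900007]), 'wrist_force': array([-0.19417599, -0.09459661,  0.18642974]), 'torque': array([-0.05562696, -0.03318949, -0.01048026]), 'width': 1.0022081388980637}
scene 387.482929016868 387.482929016868 275.5882612122717 205.01148785273915 [[-0.34133857  0.93979197 -0.01670401]
 [ 0.67019433  0.23088177 -0.70536031]
 [-0.65903531 -0.25196161 -0.70865211]] [ 0.08296965 -0.31620099  1.35763619]
top 436.2246107928644 436.2246107928644 277.0707437810346 209.02735332146997 [[ 1.44832306e-02 -9.99893438e-01  1.82969011e-03]
 [-9.97460595e-01 -1.45755583e-02 -6.97130842e-02]
 [ 6.97323242e-02 -8.15373114e-04 -9.97565405e-01]] [0.0659546  0.49381698 1.10044938]
wrist 325.19226210127806 325.19226210127806 286.22529167531815 212.38591837501355 [[ 0.34160376 -0.9398412  -0.00232099]
 [-0.89209005 -0.32502287  0.31390361]
 [-0.29577392 -0.10516012 -0.94945202]] [-0.67482349 -0.03982594  0.38105199]
```

View pics/scene0.png

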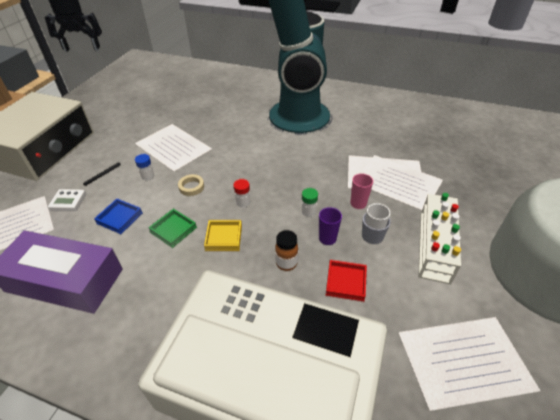

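View pics/top0.png

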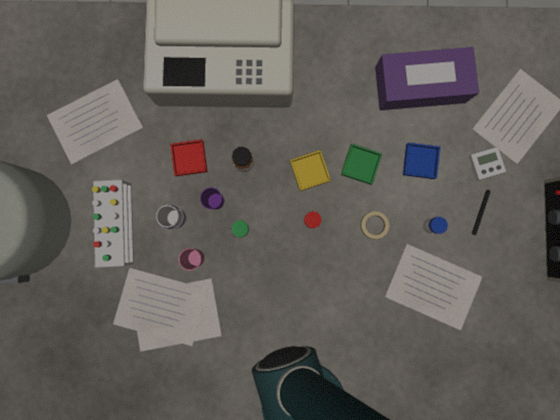

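View pics/wrist0.png

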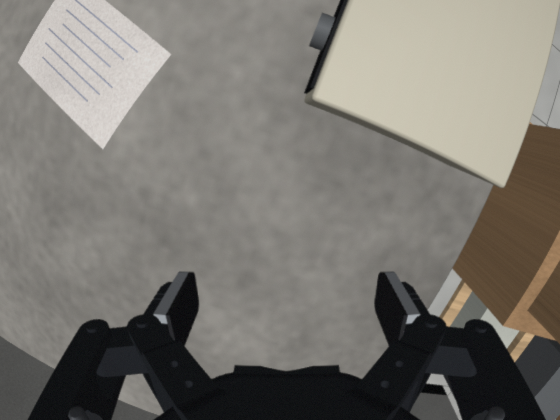

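```bash
cat > h.py <<'E'
import numpy as np, cv2
from scipy.spatial.transform import Rotation as Ro
def cast(c,u,v,z):
    d=np.array([(u-c["cx"])/c["fx"],(v-c["cy"])/c["fy"],1.])
    R=c["R"];t=c["t"]; o=-R.T@t; d=R.T@d
    return o+d*(z-o[2])/d[2]
def mask(c,name):
    hsv=cv2.cvtColor(np.ascontiguousarray(c["pixels"]),cv2.COLOR_RGB2HSV)
    H={"red":[(0,8),(172,180)],"green":[(50,75)],"blue":[(105,124)],"yellow":[(18,30)]}[name]
    smin=140
    m=sum(cv2.inRange(hsv,(a,smin,50),(b,255,255)) for a,b in H)
    return m
def blobs(c,name,amin=60):
    m=mask(c,name); cs,_=cv2.findContours(m,cv2.RETR_EXTERNAL,cv2.CHAIN_APPROX_NONE)
    return [k for k in cs if cv2.contourArea(k)>amin]
E
python3 - <<'E'
from workcell import bot
from h import *
s=bot.read_state();print(Ro.from_rotvec(s["tcp_rot"]).as_matrix().round(3))
c=bot.read_camera("top");s2=bot.read_camera("scene")
for cam,n in((c,"top"),(s2,"scene")):
  for col in ["red","green","blue","yellow"]:
    for k in blobs(cam,col):
        (u,v),wh,a=cv2.minAreaRect(k); A=cv2.contourArea(k)
        M=cv2.moments(k);u2,v2=M['m10']/M['m00'],M['m01']/M['m00']
        print(n,col,(round(u),round(v)),np.round(wh,1),round(a),A,"z22",cast(cam,u2,v2,.022).round(3)[:2],"z66",cast(cam,u2,v2,.066 if n=="top" else .062).round(3)[:2])
        if n=="top" and A>600:
            P=np.array([cast(cam,*p,.022)[:2] for p in cv2.boxPoints(((u,v),wh,a))]); print("   sides",np.linalg.norm(P[1]-P[0]),np.linalg.norm(P[2]-P[1]),"ctr",P.mean(0).round(3),"ang",np.degrees(np.arctan2(*(P[1]-P[0])[::-1]))%90)
z=c["pixels"][180:280,130:270,::-1]
cv2.imwrite("pics/z1.png",cv2.resize(z,None,fx=5.5,fy=5.5,interpolation=cv2.INTER_CUBIC))
E
```

```text
[[-0.939 -0.001  0.343]
 [-0.343  0.002 -0.939]
 [-0.    -1.    -0.002]]
top red (312, 219) [15. 16.] 0 193.0 z22 [ 0.467 -0.017] z66 [ 0.465 -0.014]
top red (188, 157) [32.7 32.9] 83 1002.5 z22 [0.622 0.304] z66 [0.614 0.294]
   sides 0.08457386213817397 0.08527608665859547 ctr [0.622 0.303] ang 8.08928855292777
top green (361, 164) [31.3 31.3] 18 781.5 z22 [ 0.61  -0.139] z66 [ 0.602 -0.131]
   sides 0.08158677197165548 0.0804390481697549 ctr [ 0.613 -0.142] ang 72.00109878864946
top blue (438, 224) [15. 16.] 90 197.0 z22 [ 0.458 -0.337] z66 [ 0.457 -0.321]
top blue (421, 160) [33.3 32.1] 7 995.5 z22 [ 0.624 -0.296] z66 [ 0.616 -0.281]
   sides 0.08377077198934359 0.08571877344972985 ctr [ 0.624 -0.296] ang 83.03585291438569
top yellow (310, 170) [32.3 32.6] 72 993.0 z22 [ 0.594 -0.009] z66 [ 0.587 -0.006]
   sides 0.08405181428330567 0.0834032967042662 ctr [ 0.594 -0.01 ] ang 19.448181935205923
scene red (347, 280) [40.  36.3] 8 1319.5 z22 [0.634 0.307] z66 [0.662 0.309]
scene red (241, 186) [14. 14.] 90 171.0 z22 [ 0.429 -0.033] z66 [ 0.468 -0.013]
scene green (179, 225) [28.3 20.1] 32 406.5 z22 [ 0.607 -0.127] z66 [ 0.637 -0.101]
scene green (310, 196) [13. 14.] 90 155.0 z22 [0.403 0.155] z66 [0.444 0.165]
scene blue (118, 215) [28.3 38.9] 45 840.0 z22 [ 0.636 -0.289] z66 [ 0.663 -0.254]
scene blue (142, 160) [12.3 13.3] 72 129.0 z22 [ 0.419 -0.358] z66 [ 0.459 -0.32 ]
scene yellow (222, 235) [30. 37.] 90 1004.0 z22 [ 0.606 -0.004] z66 [0.635 0.015]
```

View pics/z1.png

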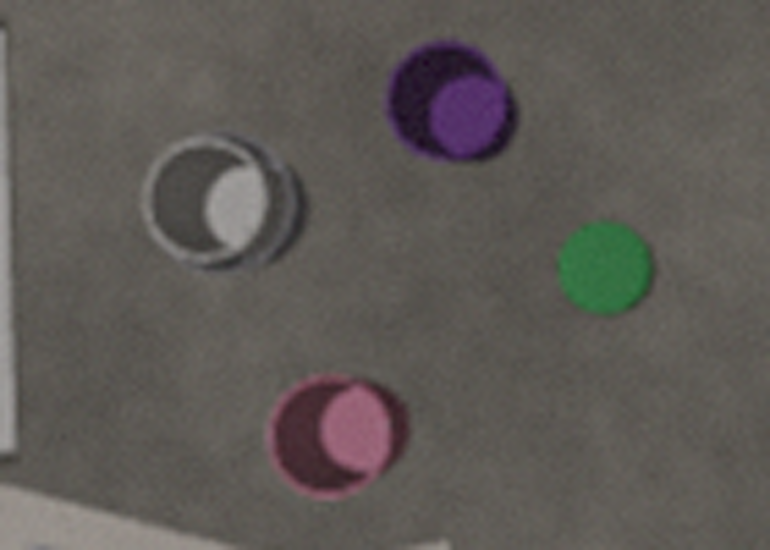

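Run:
```python
from workcell import bot
from h import *
c=bot.read_camera("top");s2=bot.read_camera("scene")
hsv=cv2.cvtColor(np.ascontiguousarray(c["pixels"]),cv2.COLOR_RGB2HSV)
m=cv2.inRange(hsv,(45,70,30),(85,255,255))
for k in cv2.findContours(m,cv2.RETR_EXTERNAL,cv2.CHAIN_APPROX_NONE)[0]:
    if cv2.contourArea(k)>100:
        (u,v),wh,a=cv2.minAreaRect(k);P=np.array([cast(c,*p,.022)[:2] for p in cv2.boxPoints(((u,v),wh,a))])
        M=cv2.moments(k);u2,v2=M['m10']/M['m00'],M['m01']/M['m00']
        print((u,v),np.round(wh,1),P.mean(0).round(3),np.linalg.norm(P[1]-P[0]),"cap z68",cast(c,u2,v2,.068).round(4))
for r in [(167.6,216.7)]: print("white rim",cast(c,*r,.089).round(3))
print("purple",cast(c,211.5,198.2,.085).round(3),"pink",cast(c,189.9,259,.085).round(3),"steelrim",cast(c,170.5,216.8,.06).round(3))
print("bottle",cast(c,242,156,.09).round(3),"ring",cast(c,375,225,.01).round(3))
z=s2["pixels"][170:260,290:430,::-1]
cv2.imwrite("pics/z2.png",cv2.resize(z,None,fx=5.5,fy=5.5,interpolation=cv2.INTER_CUBIC))
```

```text
(239.40000915527344, 228.3000030517578) [16.1 16.5] [0.442 0.168] 0.04201007404833408 cap z68 [0.4409 0.1642 0.068 ]
(361.2433776855469, 163.6317901611328) [32.8 32.9] [ 0.613 -0.142] 0.08585639573633369 cap z68 [ 0.6044 -0.1326  0.068 ]
white rim [0.466 0.335 0.089]
purple [0.512 0.232 0.085] pink [0.366 0.279 0.085] steelrim [0.467 0.335 0.06 ]
bottle [0.615 0.16  0.09 ] ring [ 0.456 -0.179  0.01 ]
```

View pics/z2.png

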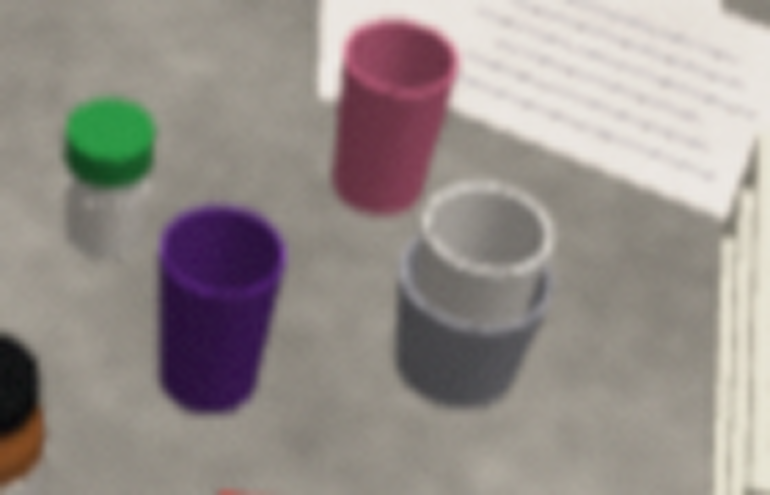

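```bash
python3 -m jog '[[25,60,0,5,85],[48,122,0,10,85],[70,184,0,16,85],[95,246,0,22,85],[118,308,-10,28,85],[142,370,-20,34,85],[165,432,-40,40,85],[190,495,-60,45,85],[212,557,-80,50,85],[235,619,-95,50,85]]' 40
python3 - <<'E'
from workcell import bot
from h import *
c=bot.read_camera("wrist");cv2.imwrite("pics/w1.png",c["pixels"][:,:,::-1])
s2=bot.read_camera("scene")
print("white scene",cast(s2,378.5,211.6,.089))
print(bot.read_state()["tool_pos"])
E
```

```text
time: 1.6
tool_pos: [0.4504, -0.0576, 0.1732]
tcp_rot: [-1.023, 1.459, -1.461]
wrist_force: [1.0, -0.3, 0.4]
width: 0.993
white scene [0.47165306 0.33850807 0.089     ]
[ 0.44991153 -0.05425166  0.17178004]
```

View pics/w1.png

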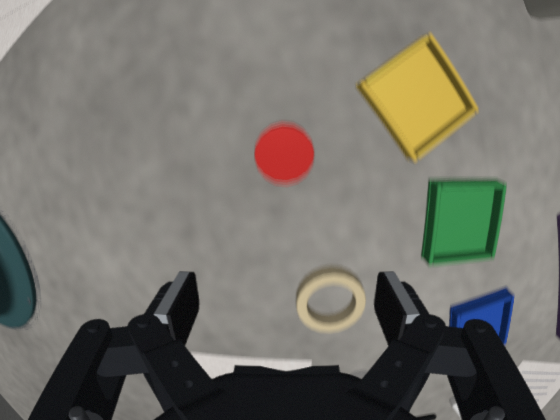

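```bash
python3 -m jog '[[0,0,0,0,85],[0,0,0,0,85],[0,0,-10,0,85],[0,0,-10,0,85],[0,0,-10,0,85],[0,0,-10,0,85],[0,0,-10,0,85],[0,0,-10,0,85],[0,0,-10,0,85],[0,0,-10,0,85]]'
cat >> h.py <<'E'
def wcast(c,u,v,z):
    x,y=(u-c["cx"]),(v-c["cy"]); r=np.hypot(x,y); th=r/c["fx"]
    d=np.array([np.sin(th)*x/r,np.sin(th)*y/r,np.cos(th)])
    R=c["R"];t=c["t"]; o=-R.T@t; d=R.T@d
    return o+d*(z-o[2])/d[2]
E
python3 - <<'E'
from workcell import bot
from h import *
c=bot.read_camera("wrist");
for k in blobs(c,"red"):
    M=cv2.moments(k);u,v=M['m10']/M['m00'],M['m01']/M['m00']
    print(u,v,wcast(c,u,v,.07))
s=bot.read_state();R=Ro.from_rotvec(s["tcp_rot"]).as_matrix();print(s["tool_pos"],R[:,2])
E
```

```text
time: 2.95
tool_pos: [0.45, -0.0594, 0.1633]
tcp_rot: [-1.024, 1.461, -1.461]
wrist_force: [-0.1, -0.7, 0.0]
width: 0.992
283.8141592920354 156.41530519627864 [ 0.46595507 -0.01334313  0.07      ]
[ 0.44995579 -0.05942098  0.16331544] [ 9.39984392e-01 -3.41217443e-01  5.87929201e-06]
```

```bash
python3 -m jog '[[8,23,0,0,85],[16,46,0,0,85],[16,46,-10,0,85],[16,46,-30,0,85],[16,46,-50,0,85],[16,46,-70,0,85],[16,46,-85,0,85],[16,46,-97,0,85],[16,46,-97,0,85],[16,46,-97,0,60]]'
python3 -m jog '[[0,0,0,0,36],[0,0,0,0,36],[0,0,0,0,36],[0,0,0,0,36],[0,0,0,0,36],[0,0,0,0,36],[0,0,0,0,36],[0,0,0,0,36],[0,0,0,0,36],[0,0,0,0,36]]' 40
```

```text
time: 4.25
tool_pos: [0.4665, -0.0136, 0.0668]
tcp_rot: [-1.023, 1.46, -1.461]
wrist_force: [-0.2, 0.4, 0.2]
width: 0.81
time: 5.5
tool_pos: [0.4666, -0.0134, 0.0672]
tcp_rot: [-1.023, 1.46, -1.461]
wrist_force: [-1.4, -0.4, 5.2]
width: 0.472
```

```bash
python3 -m jog '[[0,0,10,0,36],[0,0,35,0,36],[0,0,75,0,36],[0,0,120,0,36],[20,40,120,0,36],[43,88,120,0,36],[66,135,120,0,36],[89,182,120,0,36],[112,228,120,0,36],[130,265,120,0,36]]'
python3 -m jog '[[15,30,0,0,36],[22,45,0,0,36],[25,51,0,0,36],[25,51,0,0,36],[25,51,-30,0,36],[25,51,-60,0,36],[25,51,-80,0,36],[25,51,-90,0,36],[25,51,-90,0,36],[25,51,-90,0,36]]'
python3 - <<'E'
from workcell import bot
from h import *
c=bot.read_camera("wrist");cv2.imwrite("pics/w2.png",c["pixels"][:,:,::-1])
c=bot.read_camera("scene");z=c["pixels"][180:330,250:450,::-1]
cv2.imwrite("pics/s2.png",cv2.resize(z,None,fx=3.5,fy=3.5,interpolation=cv2.INTER_CUBIC))
print(bot.read_state()["tool_pos"])
E
```

```text
time: 6.75
tool_pos: [0.5964, 0.2535, 0.1863]
tcp_rot: [-1.024, 1.46, -1.46]
wrist_force: [0.5, -1.0, -0.5]
width: 0.482
time: 8.0
tool_pos: [0.6219, 0.3029, 0.0977]
tcp_rot: [-1.021, 1.46, -1.461]
wrist_force: [0.2, 0.1, -1.5]
width: 0.477
[0.62189305 0.30296371 0.09782722]
```

View pics/w2.png

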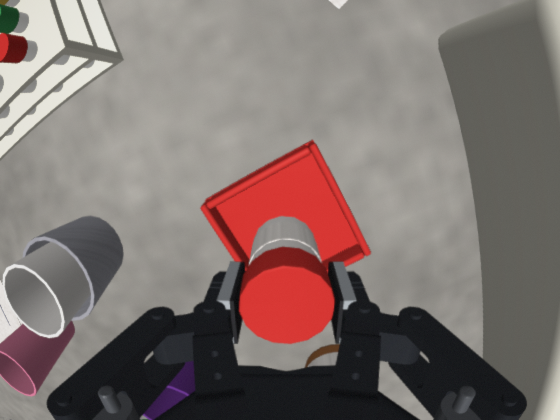

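View pics/s2.png

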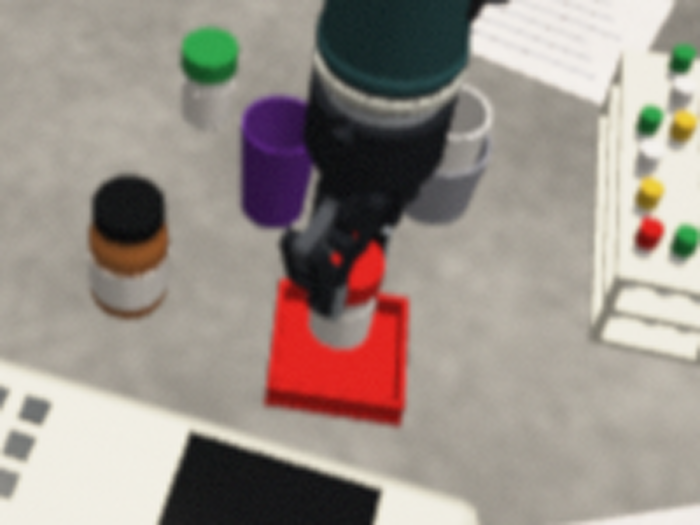

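The wrist picture shows the red jar held at (287,290) over the red tray (285,205); the scene crop shows it above the tray at (340,320). Lowering to the floor.

```bash
python3 -m jog '[[0,0,-8,0,36],[0,0,-16,0,36],[0,0,-20,0,36],[0,0,-22,0,36],[0,0,-23,0,36],[0,0,-24,0,36],[0,0,-24.5,0,36],[0,0,-25,0,36],[0,0,-25,0,36],[0,0,-25,0,36]]'
```

```text
time: 9.35
tool_pos: [0.6213, 0.3029, 0.0723]
tcp_rot: [-1.023, 1.461, -1.461]
wrist_force: [-1.9, 0.4, 5.2]
width: 0.477
```

```bash
python3 -m jog '[[0,0,0,0,44],[0,0,0,0,50],[0,0,0,0,60],[0,0,0,0,70],[0,0,0,0,80],[0,0,0,0,80],[0,0,20,0,80],[0,0,50,0,80],[0,0,90,0,80],[0,0,115,0,80]]'
python3 - <<'E'
from workcell import bot
from h import *
c=bot.read_camera("wrist");cv2.imwrite("pics/w3.png",c["pixels"][:,:,::-1])
print(bot.read_state()["tool_pos"])
E
```

```text
time: 10.6
tool_pos: [0.6223, 0.3031, 0.1909]
tcp_rot: [-1.019, 1.459, -1.461]
wrist_force: [0.0, 0.6, -0.4]
width: 0.936
[0.62387585 0.30388963 0.19472274]
```

View pics/w3.png

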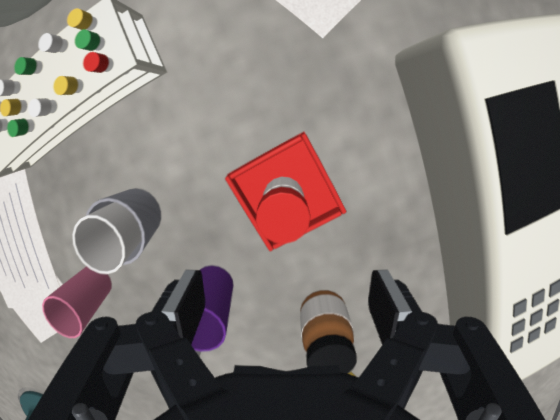

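The red jar stands in the red tray (cap at (283,215), inside the tray at (285,190)). The white beaker's rim is at (100,245). Moving over it.

```bash
python3 -m jog '[[-20,4,5,0,80],[-50,10,5,0,80],[-85,18,5,0,80],[-120,26,5,0,80],[-145,20,5,0,80],[-154,0,5,0,80],[-154,-10,5,0,80],[-154,-10,5,0,80],[-154,-10,5,0,80],[-154,-10,5,0,80]]'
python3 - <<'E'
from workcell import bot
from h import *
c=bot.read_camera("wrist");cv2.imwrite("pics/w4.png",c["pixels"][:,:,::-1])
np.savez("w4.npz",**c)
print(bot.read_state()["tool_pos"])
E
```

```text
time: 11.9
tool_pos: [0.4673, 0.2929, 0.1912]
tcp_rot: [-1.024, 1.461, -1.461]
wrist_force: [-0.1, 0.2, -0.1]
width: 0.935
[0.46730586 0.29286825 0.19123946]
```

View pics/w4.png

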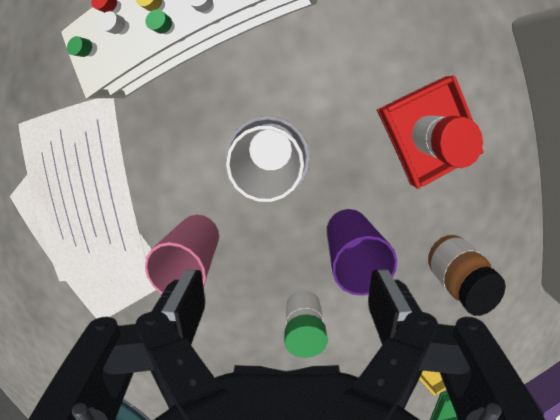

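Run:
```python
from h import *
c=dict(np.load("w4.npz"));W=lambda u,v,z=.089:wcast(c,u,v,z)
print(W(265,163).round(4),np.linalg.norm(W(227,163)-W(303,163)),np.linalg.norm(W(265,125)-W(265,201)))
hsv=cv2.cvtColor(c["pixels"],cv2.COLOR_RGB2HSV)
m=cv2.inRange(hsv[100:215,210:320],(0,0,205),(180,30,255));ys,xs=np.nonzero(m);P=np.c_[xs+210,ys+100].astype(np.float32)
d=np.hypot(P[:,0]-265,P[:,1]-163);P=P[(d>32)&(d<43)];e=cv2.fitEllipse(P);print(e,W(*e[0]))
z=c["pixels"][100:220,200:330,::-1];cv2.imwrite("pics/z4.png",cv2.resize(z,None,fx=5,fy=5,interpolation=cv2.INTER_CUBIC))
for n,u,v in(("purple",364,265),("pink",175,270)):print(n,W(u,v,.085))
```

```text
[0.4692 0.3379 0.089 ] 0.052369448191166346 0.05320259557520111
((264.3758544921875, 163.8169708251953), (72.08108520507812, 74.27294158935547), 108.63418579101562) [0.46859794 0.33752031 0.089     ]
purple [0.51290383 0.23609441 0.085     ]
pink [0.36830335 0.28288623 0.085     ]
```

View pics/z4.png

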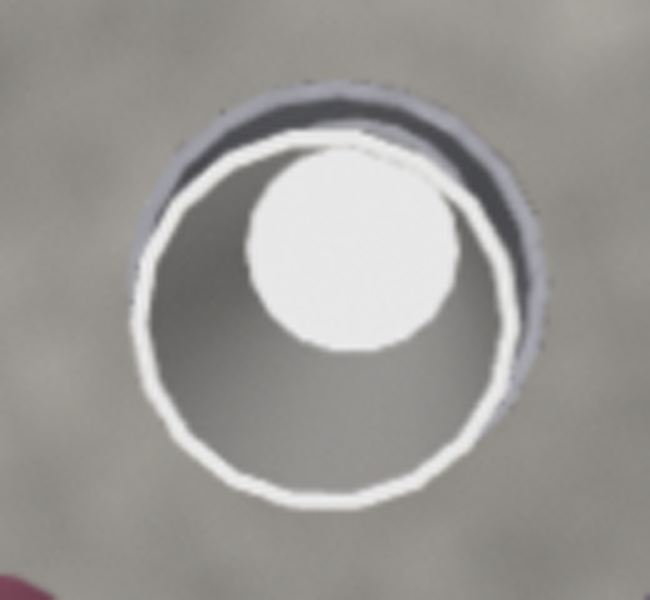

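```bash
python3 -m jog '[[1,20,0,0,80],[1,40,0,0,80],[1,44.5,-10,0,80],[1,44.5,-30,0,80],[1,44.5,-55,0,80],[1,44.5,-80,0,80],[1,44.5,-95,0,80],[1,44.5,-102,0,80],[1,44.5,-102,0,80],[1,44.5,-102,0,70]]'
python3 -m jog '[[0,0,0,0,66],[0,0,0,0,62],[0,0,0,0,58],[0,0,0,0,54],[0,0,0,0,48],[0,0,0,0,48],[0,0,0,0,48],[0,0,0,0,48],[0,0,0,0,48],[0,0,0,0,48]]' 30
python3 - <<'E'
from workcell import bot
from h import *
c=bot.read_camera("wrist");cv2.imwrite("pics/w5.png",c["pixels"][:,:,::-1])
E
```

```text
time: 13.2
tool_pos: [0.4687, 0.3375, 0.0903]
tcp_rot: [-1.022, 1.461, -1.461]
wrist_force: [0.3, 0.5, 0.6]
width: 0.817
time: 14.45
tool_pos: [0.4681, 0.3374, 0.09]
tcp_rot: [-1.023, 1.461, -1.461]
wrist_force: [-1.6, -1.0, 5.2]
width: 0.62
```

View pics/w5.png

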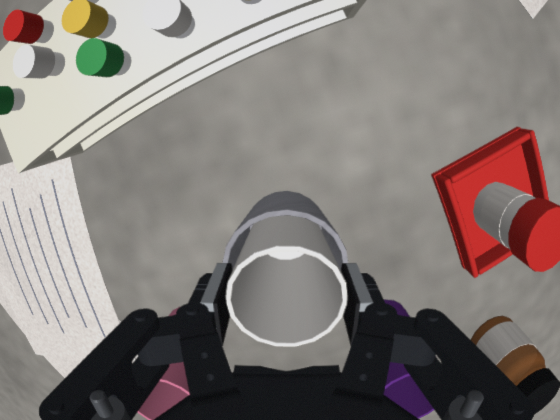

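```bash
python3 -m jog '[[0,0,3,0,48],[0,0,8,0,48],[0,0,16,0,48],[0,0,26,0,48],[0,0,38,0,48],[0,0,52,0,48],[0,0,70,0,48],[0,0,90,0,48],[0,0,110,0,48],[0,0,130,0,48]]'
python3 - <<'E'
from workcell import bot
from h import *
c=bot.read_camera("wrist");cv2.imwrite("pics/w6.png",c["pixels"][:,:,::-1])
c=bot.read_camera("scene");z=c["pixels"][120:300,250:470,::-1]
cv2.imwrite("pics/s6.png",cv2.resize(z,None,fx=3.3,fy=3.3,interpolation=cv2.INTER_CUBIC))
E
```

```text
time: 15.75
tool_pos: [0.4681, 0.3371, 0.2211]
tcp_rot: [-1.023, 1.461, -1.461]
wrist_force: [0.9, -0.5, 0.2]
width: 0.619
```

View pics/w6.png

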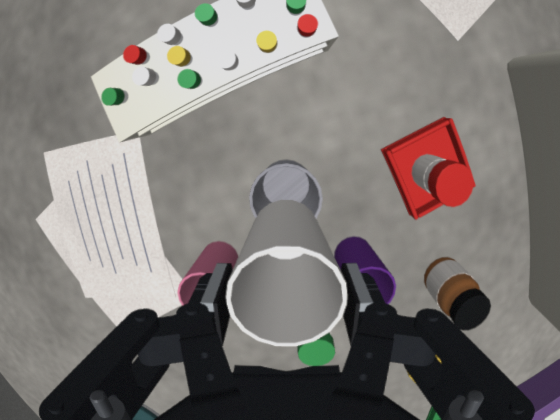

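View pics/s6.png

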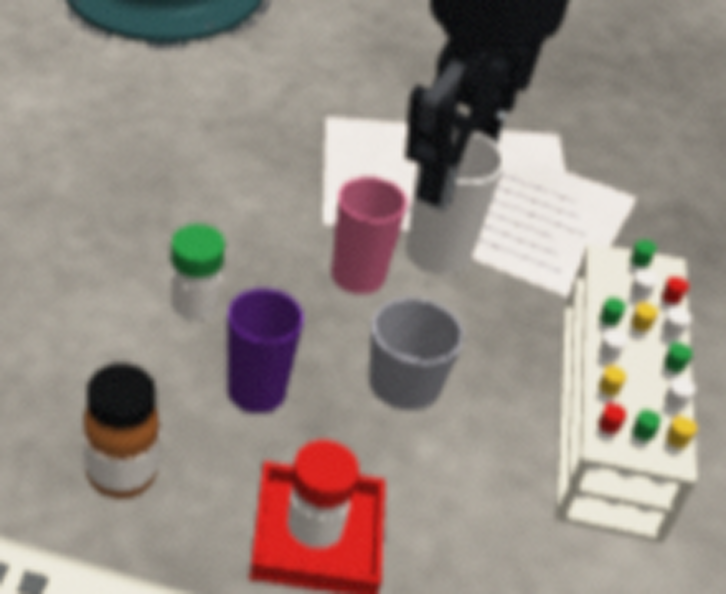

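The beaker hangs upright at (455,200) in the crop, and the steel beaker stands undisturbed at (415,350). Moving to the yellow tray.

```bash
python3 -m jog '[[6,-16,0,0,48],[18,-50,0,0,48],[33,-92,0,0,48],[49,-135,0,0,48],[65,-178,0,0,48],[80,-221,0,0,48],[95,-262,0,0,48],[109,-300,0,0,48],[120,-330,0,0,48],[126,-347,0,0,48]]'
python3 -m jog '[[0,0,0,0,48],[0,0,-10,0,48],[0,0,-30,0,48],[0,0,-55,0,48],[0,0,-78,0,48],[0,0,-94,0,48],[0,0,-98,0,48],[0,0,-98,0,48],[0,0,-98,0,48],[0,0,-98,0,48]]'
python3 - <<'E'
from workcell import bot
from h import *
c=bot.read_camera("wrist");cv2.imwrite("pics/w7.png",c["pixels"][:,:,::-1])
c=bot.read_camera("scene");z=c["pixels"][150:300,130:330,::-1]
cv2.imwrite("pics/s7.png",cv2.resize(z,None,fx=3.5,fy=3.5,interpolation=cv2.INTER_CUBIC))
E
```

```text
time: 17.1
tool_pos: [0.5933, -0.0124, 0.2178]
tcp_rot: [-1.025, 1.464, -1.462]
wrist_force: [0.2, 0.4, -0.3]
width: 0.619
time: 18.35
tool_pos: [0.5947, -0.0101, 0.1224]
tcp_rot: [-1.022, 1.46, -1.462]
wrist_force: [0.4, -0.1, -0.6]
width: 0.623
```

View pics/w7.png

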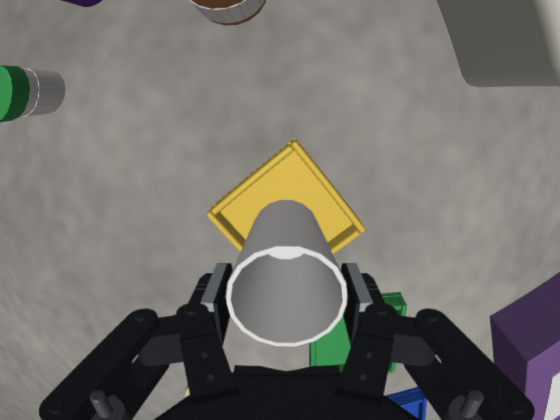

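View pics/s7.png

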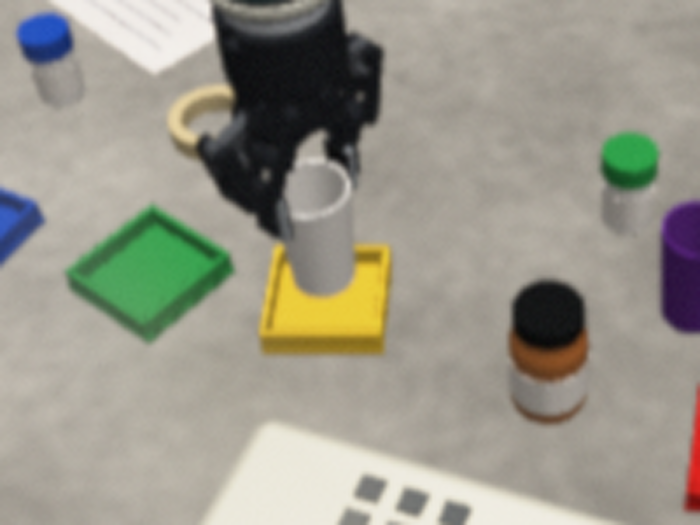

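The beaker is upright over the yellow tray (scene crop (322,270), tray centre (325,300)), about 30 mm above its floor. Lowering and checking force.

```bash
python3 -m jog '[[0,0,-8,0,48],[0,0,-16,0,48],[0,0,-22,0,48],[0,0,-26,0,48],[0,0,-28,0,48],[0,0,-29,0,48],[0,0,-30,0,48],[0,0,-30.5,0,48],[0,0,-31,0,48],[0,0,-31,0,48]]'
```

```text
time: 19.7
tool_pos: [0.5942, -0.0099, 0.091]
tcp_rot: [-1.023, 1.461, -1.461]
wrist_force: [-1.8, -0.4, 5.7]
width: 0.618
```

```bash
python3 -m jog '[[0,0,0,0,56],[0,0,0,0,62],[0,0,0,0,70],[0,0,0,0,80],[0,0,0,0,80],[0,0,10,0,80],[0,0,35,0,80],[0,0,70,0,80],[0,0,95,0,80],[0,0,105,0,80]]'
python3 - <<'E'
from workcell import bot
from h import *
c=bot.read_camera("wrist");cv2.imwrite("pics/w8.png",c["pixels"][:,:,::-1])
E
```

```text
time: 20.95
tool_pos: [0.5953, -0.01, 0.1982]
tcp_rot: [-1.02, 1.458, -1.463]
wrist_force: [0.6, -0.6, -0.1]
width: 0.936
```

View pics/w8.png

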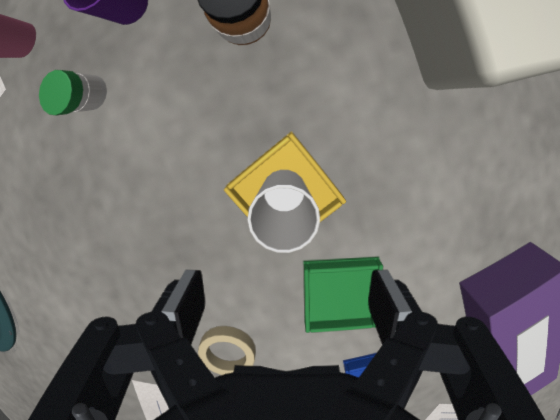

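The white beaker stands in the yellow tray (rim (284,218), tray (285,190)). Going to the green jar.

```bash
python3 -m jog '[[-12,14,0,0,85],[-38,43,0,0,85],[-68,77,0,0,85],[-98,111,0,0,85],[-126,142,0,0,85],[-146,164,0,0,85],[-153.5,174.5,0,0,85],[-153.5,174.5,-20,0,85],[-153.5,174.5,-40,0,85],[-153.5,174.5,-45,0,85]]'
python3 - <<'E'
from workcell import bot
from h import *
c=bot.read_camera("wrist");cv2.imwrite("pics/w9.png",c["pixels"][:,:,::-1])
m=cv2.inRange(cv2.cvtColor(c["pixels"],cv2.COLOR_RGB2HSV),(50,120,50),(75,255,255))
for k in cv2.findContours(m,0,1)[0]:
    if cv2.contourArea(k)>500:
        M=cv2.moments(k);u,v=M['m10']/M['m00'],M['m01']/M['m00'];print(cv2.contourArea(k),u,v,wcast(c,u,v,.07))
print(bot.read_state()["tool_pos"])
E
```

```text
time: 22.25
tool_pos: [0.4389, 0.164, 0.1481]
tcp_rot: [-1.028, 1.463, -1.461]
wrist_force: [0.2, -0.5, 0.5]
width: 0.996
3042.0 288.8406202060048 227.7650668419899 [0.44256418 0.16758667 0.07      ]
[0.43917458 0.16402299 0.14835372]
```

View pics/w9.png

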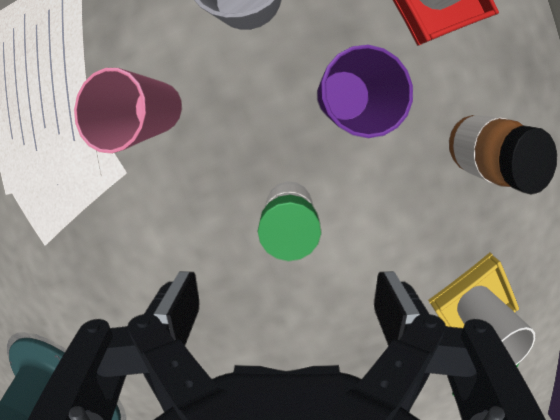

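```bash
python3 -m jog '[[2,2,-15,0,85],[2,2,-35,0,85],[2,2,-55,0,85],[2,2,-70,0,85],[2,2,-78,0,85],[2,2,-82,0,85],[2,2,-82,0,85],[2,2,-82,0,80],[2,2,-82,0,70],[2,2,-82,0,60]]'
python3 -m jog '[[0,0,0,0,50],[0,0,0,0,36],[0,0,0,0,36],[0,0,0,0,36],[0,0,0,0,36],[0,0,0,0,36],[0,0,0,0,36],[0,0,0,0,36],[0,0,0,0,36],[0,0,0,0,36]]' 40
```

```text
time: 23.55
tool_pos: [0.4426, 0.1666, 0.0686]
tcp_rot: [-1.023, 1.461, -1.461]
wrist_force: [0.4, -0.4, 0.7]
width: 0.702
time: 24.8
tool_pos: [0.4426, 0.1667, 0.0686]
tcp_rot: [-1.024, 1.461, -1.461]
wrist_force: [-1.8, -0.1, 5.1]
width: 0.477
```

```bash
python3 -m jog '[[0,0,10,0,36],[0,0,35,0,36],[0,0,75,0,36],[0,0,120,0,36],[12,-20,130,0,36],[32,-58,130,0,36],[56,-102,130,0,36],[80,-146,130,0,36],[105,-190,130,0,36],[128,-232,130,0,36]]'
python3 -m jog '[[22,-40,0,0,36],[36,-65,0,0,36],[42,-77,0,0,36],[42,-77,0,0,36],[42,-77,-30,0,36],[42,-77,-60,0,36],[42,-77,-85,0,36],[42,-77,-100,0,36],[42,-77,-100,0,36],[42,-77,-100,0,36]]'
python3 - <<'E'
from workcell import bot
from h import *
c=bot.read_camera("wrist");cv2.imwrite("pics/w10.png",c["pixels"][:,:,::-1])
c=bot.read_camera("scene");z=c["pixels"][150:300,90:290,::-1]
cv2.imwrite("pics/s10.png",cv2.resize(z,None,fx=3.5,fy=3.5,interpolation=cv2.INTER_CUBIC))
E
```

```text
time: 26.05
tool_pos: [0.571, -0.0672, 0.1984]
tcp_rot: [-1.023, 1.461, -1.461]
wrist_force: [0.6, 0.2, -0.2]
width: 0.477
time: 27.3
tool_pos: [0.6132, -0.1423, 0.0995]
tcp_rot: [-1.023, 1.459, -1.462]
wrist_force: [0.5, -1.4, -0.3]
width: 0.475
```

View pics/w10.png

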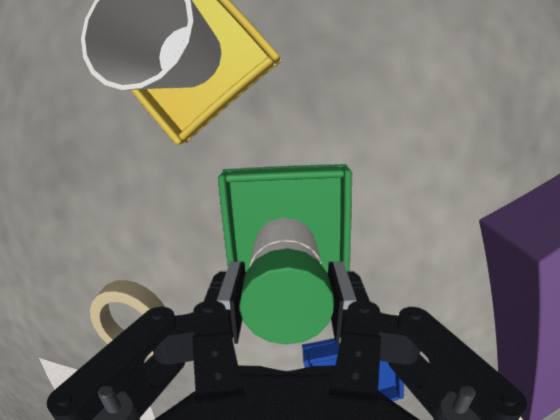

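View pics/s10.png

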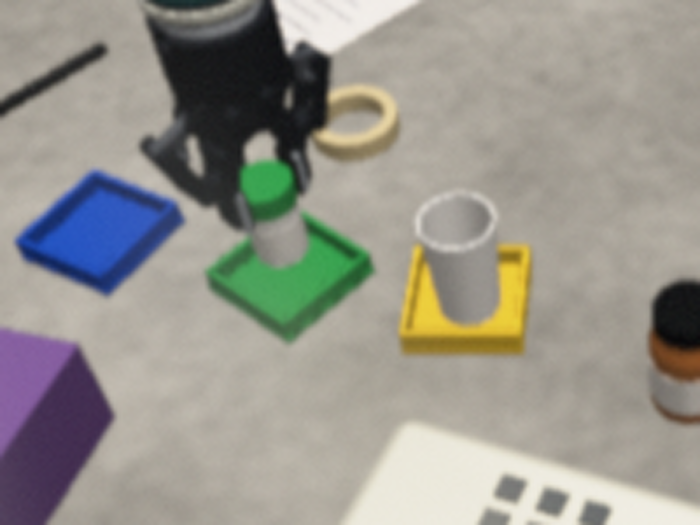

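The green jar is centred over the green tray (wrist (287,290); scene crop (280,235) above tray (290,275)), and the white beaker stands in the yellow tray.

```bash
python3 -m jog '[[0,0,-8,0,36],[0,0,-16,0,36],[0,0,-20,0,36],[0,0,-22,0,36],[0,0,-23.5,0,36],[0,0,-24.5,0,36],[0,0,-25.5,0,36],[0,0,-26,0,36],[0,0,-26,0,36],[0,0,-26,0,36]]'
```

```text
time: 28.65
tool_pos: [0.6126, -0.1425, 0.0737]
tcp_rot: [-1.024, 1.461, -1.461]
wrist_force: [-2.6, 0.8, 5.3]
width: 0.478
```

```bash
python3 -m jog '[[0,0,0,0,44],[0,0,0,0,50],[0,0,0,0,60],[0,0,0,0,70],[0,0,0,0,80],[0,0,0,0,80],[0,0,20,0,80],[0,0,50,0,80],[0,0,90,0,80],[0,0,115,0,80]]'
python3 -m jog '[[-12,-14,5,0,85],[-38,-43,5,0,85],[-68,-77,5,0,85],[-98,-111,5,0,85],[-126,-144,5,0,85],[-146,-168,0,0,85],[-155,-178,0,0,85],[-155,-178,-20,0,85],[-155,-178,-40,0,85],[-155,-178,-40,0,85]]'
python3 - <<'E'
from workcell import bot
from h import *
c=bot.read_camera("wrist");cv2.imwrite("pics/w11.png",c["pixels"][:,:,::-1])
for k in blobs(c,"blue",500):
        M=cv2.moments(k);u,v=M['m10']/M['m00'],M['m01']/M['m00'];print(cv2.contourArea(k),u,v,wcast(c,u,v,.07))
print(bot.read_state()["tool_pos"])
E
```

```text
time: 29.9
tool_pos: [0.6138, -0.1428, 0.1916]
tcp_rot: [-1.021, 1.457, -1.464]
wrist_force: [0.3, 0.2, -0.7]
width: 0.937
time: 31.15
tool_pos: [0.4559, -0.3191, 0.1452]
tcp_rot: [-1.025, 1.465, -1.457]
wrist_force: [-0.8, 0.2, 1.5]
width: 0.991
3135.0 288.00781499202554 235.64986709197234 [ 0.45765081 -0.31904714  0.07      ]
8759.5 463.12580626748104 124.10398234297999 [ 0.59017448 -0.28643763  0.07      ]
[ 0.45677126 -0.31972884  0.1464852 ]
```

View pics/w11.png

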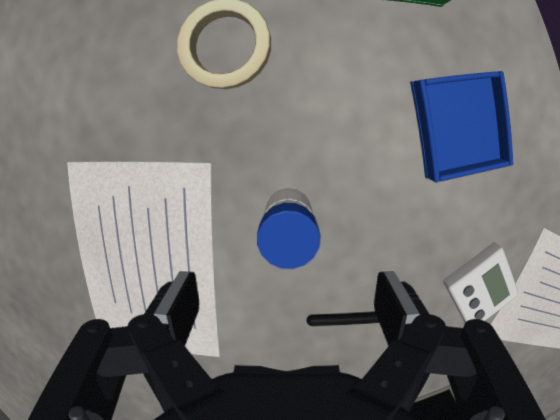

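Blue cap at (288,236), i.e. (0.458,-0.320), which is already under the jaws. Descending and gripping.

```bash
python3 -m jog '[[0,0,-15,0,85],[0,0,-35,0,85],[0,0,-55,0,85],[0,0,-70,0,85],[0,0,-77,0,85],[0,0,-80,0,85],[0,0,-80,0,85],[0,0,-80,0,80],[0,0,-80,0,70],[0,0,-80,0,60]]'
python3 -m jog '[[0,0,0,0,50],[0,0,0,0,36],[0,0,0,0,36],[0,0,0,0,36],[0,0,0,0,36],[0,0,0,0,36],[0,0,0,0,36],[0,0,0,0,36],[0,0,0,0,36],[0,0,0,0,36]]' 40
```

```text
time: 32.45
tool_pos: [0.4576, -0.3206, 0.0676]
tcp_rot: [-1.024, 1.46, -1.461]
wrist_force: [0.3, 0.2, 0.1]
width: 0.702
time: 33.7
tool_pos: [0.4574, -0.3205, 0.0675]
tcp_rot: [-1.024, 1.461, -1.461]
wrist_force: [-2.3, 1.1, 5.9]
width: 0.478
```

```bash
python3 -m jog '[[0,0,10,0,36],[0,0,30,0,36],[0,0,60,0,36],[20,3,85,0,36],[50,8,90,0,36],[85,13,90,0,36],[120,18,90,0,36],[148,22,90,0,36],[163,24,90,0,36],[166.5,24.5,90,0,36]]'
python3 -m jog '[[0,0,0,0,36],[0,0,0,0,36],[0,0,-15,0,36],[0,0,-35,0,36],[0,0,-50,0,36],[0,0,-58,0,36],[0,0,-60,0,36],[0,0,-60,0,36],[0,0,-60,0,36],[0,0,-60,0,36]]'
python3 - <<'E'
from workcell import bot
from h import *
c=bot.read_camera("wrist");cv2.imwrite("pics/w12.png",c["pixels"][:,:,::-1])
E
```

```text
time: 34.95
tool_pos: [0.6243, -0.2957, 0.157]
tcp_rot: [-1.025, 1.461, -1.46]
wrist_force: [-0.2, -0.1, -0.4]
width: 0.48
time: 36.2
tool_pos: [0.6244, -0.2962, 0.0981]
tcp_rot: [-1.023, 1.46, -1.462]
wrist_force: [-0.1, 0.1, -1.0]
width: 0.476
```

View pics/w12.png

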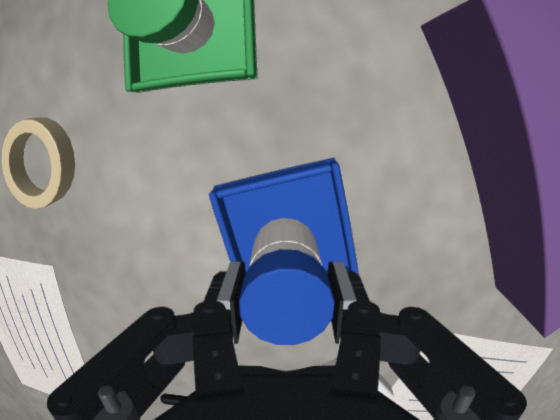

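The blue jar (287,290) is over the blue tray (285,215). The purple box on the right is clear of the fingers. Lowering.

```bash
python3 -m jog '[[0,0,-8,0,36],[0,0,-16,0,36],[0,0,-20,0,36],[0,0,-22,0,36],[0,0,-23.5,0,36],[0,0,-24.5,0,36],[0,0,-25,0,36],[0,0,-25.5,0,36],[0,0,-25.5,0,36],[0,0,-25.5,0,36]]'
```

```text
time: 37.5
tool_pos: [0.6241, -0.2961, 0.0726]
tcp_rot: [-1.024, 1.46, -1.461]
wrist_force: [-1.3, 1.2, 5.9]
width: 0.477
```

```bash
python3 -m jog '[[0,0,0,0,44],[0,0,0,0,50],[0,0,0,0,60],[0,0,0,0,70],[0,0,0,0,80],[0,0,0,0,80],[0,0,20,0,80],[0,0,50,0,80],[0,0,90,0,80],[0,0,115,0,80]]'
python3 -m jog '[[-15,0,20,0,80],[-40,0,40,0,80],[-80,0,60,0,80],[-120,0,60,0,80],[-160,0,60,0,80],[-180,0,60,0,80],[-190,0,60,0,80],[-190,0,60,0,80],[-190,0,60,0,80],[-190,0,60,0,80]]'
python3 - <<'E'
from workcell import bot
from h import *
for n in ("scene","top"):
    c=bot.read_camera(n);cv2.imwrite(f"pics/{n}F.png",c["pixels"][:,:,::-1])
    m=cv2.cvtColor(c["pixels"],cv2.COLOR_RGB2HSV)
    z=c["pixels"][140:310,90:450,::-1] if n=="scene" else c["pixels"][120:280,80:460,::-1]
    cv2.imwrite(f"pics/{n}Fz.png",cv2.resize(z,None,fx=2.1,fy=2.1,interpolation=cv2.INTER_CUBIC))
E
```

```text
time: 38.75
tool_pos: [0.6252, -0.2966, 0.1914]
tcp_rot: [-1.021, 1.457, -1.464]
wrist_force: [0.5, -0.7, -0.4]
width: 0.939
time: 40.0
tool_pos: [0.4347, -0.296, 0.2466]
tcp_rot: [-1.024, 1.461, -1.46]
wrist_force: [0.2, -0.1, 0.3]
width: 0.938
```

View pics/sceneFz.png

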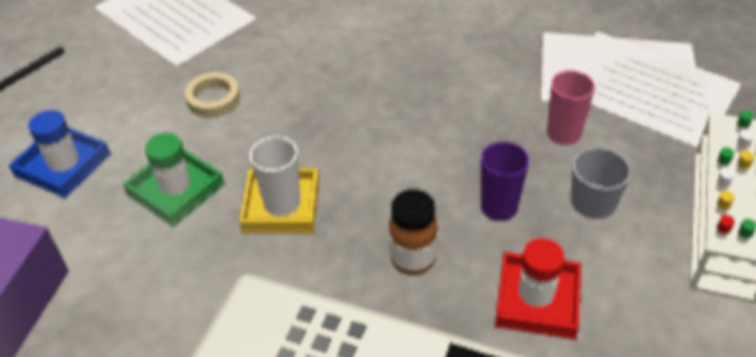

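View pics/topFz.png

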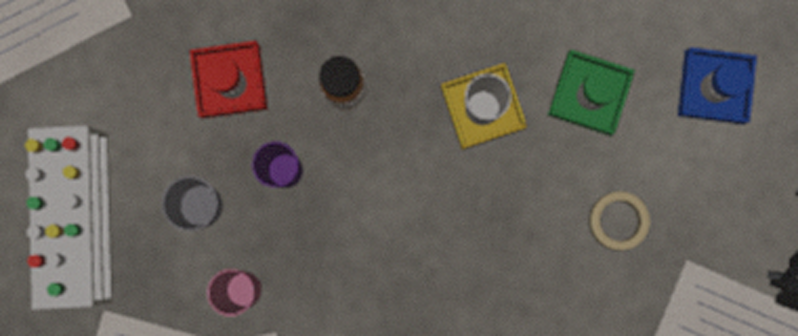

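All stand upright in their trays in both views, and the steel beaker is at its place (top crop (192,203)). One numeric check before handing in.

Run:
```python
from workcell import bot
from h import *
c=bot.read_camera("top")
T=dict(red=(.622,.303),green=(.613,-.142),blue=(.624,-.296),yellow=(.594,-.010))
for n,(u,v),z in(("red",(225,75),.074),("green",(598,92),.074),("blue",(728,82),.074),("yellow",(487,98),.090)):
    p=cast(c,80+u/2.1,120+v/2.1,z)[:2];print(n,p.round(3),"off mm",((p-T[n])*1e3).round())
print("steel",cast(c,80+192/2.1,120+203/2.1,.06)[:2])
print(bot.read_state()["wrist_force"]); bot.finish_job()
```

```text
red [0.617 0.296] off mm [-5. -7.]
green [ 0.603 -0.14 ] off mm [-10.   2.]
blue [ 0.617 -0.292] off mm [-7.  4.]
yellow [ 0.591 -0.009] off mm [-3.  1.]
steel [0.46718232 0.33269487]
[ 0.00921669 -0.30092362 -0.43760054]
the job is handed in; nothing more can be done
```

I moved the red jar first, then lifted the white beaker straight out of the steel one into the yellow tray, then moved the green and blue jars to their trays. Everything was lowered until the wrist force showed contact before I let go. The job was handed in at about 40 s of the 109 s, and it reports no verdict.

**Last checks:** both the scene and top views showed all four items upright in the right trays. By eye in the top view they were 3–10 mm from the tray centres, against the 26 mm allowed. At that reading's accuracy, the jar offsets disagree a little with the release poses, which were within 1–2 mm of centre. The steel beaker read about 2 mm from where it started, and the tube rack looked unmoved, though I did not measure it. The arm was clear of everything with almost no wrist force. No check failed.

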